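Weigh the travel canister on the hand scale and seat it in its dished stand

TASK

Weigh the packed champagne cosmetics canister: take the black hand scale that is hooked to its lid and lift until the canister hangs from the scale's spring, clear of the vanity by two or three centimetres, and hold it still there for at least two seconds so the reading settles. Then carry it on the scale over the pink dished stand and lower it gently until its domed base sits fully home and upright in the dish, and only then let go of the scale, so that its spring draws it back down. Leave the perfume bottle, compact, hair roller, tweezer and cream jar where they are.

Things in the scene. Friction and masses are not known exactly. Their poses are not given: they have to be found in the camera images.
- canister: Champagne aluminium canister, white lid, 77 mm across, 73 mm tall, 0.34 to 0.58 kg. Convex base: flat foot 36 mm across, flaring at 60 degrees to 68 mm at 28 mm height, 76 mm at 40 mm. A steel loop on the lid (to 86 mm) is locked to the red rod (9 mm thick) of the hand scale, which stays in line above it. Origin: centre of the foot's underside, z up the axis. Starts upright on the vanity.
- scale_grip (a point): Centre of the black hand scale, a block 44 mm (x) by 26 mm (y) by 60 mm tall (z, up), 0.08 kg, with white windows on its two wide faces and a yellow patch on top. Pinch it across its 26 mm. At rest this point is 125 mm above the canister's origin, on the same axis, axes parallel to the canister's.
- scale (a joint): Draw of the scale's spring, m: how far the scale's body has slid up the red rod, away from the canister. 0 at rest on its stop; 150 N/m; end stop at 0.055. The canister leaves the table once its weight is drawn, at 0.022 to 0.038 depending on its mass. Let go, the body slides back to 0.
- stand_floor (a point): Centre of the inner floor of the stand's dish, 20 mm above the vanity; z up. The stand is fixed: a marble disc 100 mm across, 15 mm high, under a pink dish with a rim 84 mm across outside, 45 mm above the vanity. Inside, the dish is a cone about 41 mm across at the floor and 73 mm at the rim that guides the canister to the centre; seated, the canister's origin is at this point.
- perfume_mid (a point): Bystander: round amber glass perfume bottle, 74 mm across, 89 mm tall; point on its axis, 45 mm up. Its place may be swapped with the canister's or the stand's.
- compact_mid (a point): Bystander: open champagne aluminium compact, 76 mm across, its lid standing up to about 85 mm; point in the centre of its base, 6 mm up.
- roller_mid (a point): Bystander: pink plastic hair roller, 44 mm thick, 64 mm long, lying along its y; point at its centre.
- tweezer_mid (a point): Bystander: steel slant tweezer, 95 mm long (x), lying flat; point at its centre.
- cream_mid (a point): Bystander: cream-coloured jar, 60 mm across, 50 mm tall; point at its centre.
- stand: The same stand as a whole; origin at the centre of its underside, on the vanity.
Mind the look-alikes: they are no part of the job. Several things look just like the stand: the one meant starts farthest to the robot's left. What is shaped like the canister but green is not meant.

How it is judged:
By the outcome, as a careful person would: the job done as asked, in the order asked, and still so for the second after the job is handed in, with the robot touching nothing.
It also fails if it takes over 58 s, if anything falls off the work surface, if the arm or the gripper's body presses on something with over 40 N, if the wrist force passes 120 N, or if a joint passes its speed limit or range.

ROBOT

A 6-joint arm with a two-finger parallel gripper is mounted at the origin on the work surface. World frame = base frame: x ahead of the robot, y to its left, z up, the work surface at z = 0. Lengths are in m, angles in rad, forces in N, time in s.
With the tool pointing down it reaches from about 0.275 to 0.775 m from the base axis. Payload 14.6 kg.
Tool frame: the origin (TCP) lies between the finger pads; the fingertips stand 8 mm ahead of it and the grasp point (between the pads) lies 11 mm behind it; x points along the fingers, y is the direction in which the jaws open and shut, and the axes are right-handed (so a half turn about x gives the same grasp; the last joint's range is limited). The gripper opens to 85 mm and grips with 20 to 120 N. Pads are 22 mm wide; open, the fingers measure 114 mm over their backs; the gripper's body (76 mm by 85 mm) begins 54 mm behind the grasp point. The pads swing forward as they close: fully open they stand 13 mm farther back than shut.
Start: joints at [1.152, 0.263, -0.048, 1.259, 0, 1.415], TCP at [0.137, 0.507, 0.239] pointing down, gripper open.
Joint ranges: [-2.65, 2.65], [-0.89, 1.7], [-1.18, 1.37], [-2.13, 2.11], [-1.35, 1.29], [-3.14, 3.14]. Speed limits (rad/s): [1.89, 1.89, 2.57, 2.79, 3.14, 3.14].

INTERFACE

Orientations are given as a unit quaternion [w, x, y, z].
In Python, from bench import readout, cams, job gives the robot as it stands.
- The arm moves only by the tool send_rows, never from a script. Its argument "series" is a list of rows, each a list of 5 numbers: the opening, from 0 (shut) to 1 (fully open), then the shift along the tool's x, y, z as a fraction of full scale, then the turn about the tool's x as a fraction of full scale. In form: [[jaw, tx, ty, tz, twist], ...]. A call has 1 to 20 rows; each row shifts and turns the commanded pose from where the row before left it, along the tool's axes as they then stand; what a row does not reach is not made up. Full scale, the value 1, is 0.1 m for a shift and 60 degrees for a turn. A row lasts 1/12 s, in which the tool goes at most 41.7 mm and 7.16 degrees, less where a joint would pass 70% of its speed; a pose out of reach is approached as far as the arm can. A call with a number of a shift or a turn outside -1 to 1 is refused whole. A call with a gripper value outside its range is refused whole. The fingers move at their own pace and stop on an object; "newtons" is the grip in N (left out, the last holds). Time passes only in rows, so rows that do not move let the fingers close. It gives the time, the measured TCP pose, the force and the opening at its end, in the units of the state.
- readout.get_obs(): the state, without advancing time (a new reading comes with each control period).
- cams.camera(name): name is "scene" or "top"; returns (picture, depth): 384x512x3 uint8, red, green, blue; 384x512 float32, m along the optical axis (not along the pixel's ray), 0 where there is no reading.
- cams.get_calibration(name): a dict with "fx", "fy", "cx", "cy" (pixels), "R" (3x3) and "t" (3): a world point X has camera coordinates R X + t. Camera axes: x right, y down, z forward; pixel columns grow to the right and rows downward; lengths in m; the calibration is good to about 2 mm. A picture is of the moment at which its call begins. get_calibration takes no time and is no camera call.
- job.close_job(): hands the job in, once; it reports no verdict.
The state is a dict: "clock": time; "joint_pos": joint angles; "joint_vel": joint speeds; "effort": joint torques, N m; "ee_pos": TCP position; "tool_rot": TCP orientation; "ft_force": force on the tool from outside, world axes, zero at the start; "moment": the same for the moment, N m; "grip_width": opening from 0.0 (shut) to 1.0 (fully open).
Only numpy, scipy, OpenCV 4.12 (cv2) and the standard library are available. Lean on these libraries where they do the work, as an engineer would, in place of code of your own. Each camera call takes 0.05 s, during which the arm holds its last target.

## Working session

There is one attempt and no reset: what is moved stays moved. The work goes in short steps, Python scripts to look and compute and a tool call to move; the robot and the scene stay as the last step left them, time stands still between calls to the robot, and variables do not carry over. Pictures are saved under pics/ and viewed, and the job is handed in when it is done.

Besides the shell and the picture viewer there is one more tool, called after ">>>" by a JSON object that holds its "fn" and its "kwargs", one argument or row to a line. send_rows: Moves the arm, as the interface text tells. Shift numbers are shares of 0.1 m and turn numbers shares of 60 degrees, none past 1 either way. Its arguments: {"type":"object","properties":{"series":{"type":"array","items":{"type":"array","items":{"type":"number","minimum":-1,"maximum":1}}},"newtons":{"type":"number"}},"required":["series"]}

```bash
mkdir -p pics; ls
python3 - <<'E'
from bench import readout,cams
import cv2,numpy as np
print(readout.get_obs())
for n in("scene","top"):
    p,d=cams.camera(n); cv2.imwrite(f"pics/{n}0.png",cv2.cvtColor(p,cv2.COLOR_RGB2BGR)); np.savez(f"{n}0.npz",p=p,d=d,**cams.get_calibration(n)); print(cams.get_calibration(n))
E
```

```text
pics
{'clock': 0.0, 'joint_pos': array([ 1.15169674e+00,  2.63521101e-01, -4.89475125e-02,  1.25939476e+00,
       -1.86852312e-05,  1.41554663e+00]), 'joint_vel': array([ 2.35700033e-04,  6.08209291e-04, -6.54492346e-04, -2.59160969e-04,
        8.40362795e-05,  1.18129951e-03]), 'effort': array([ 5.14549232e-03, -6.37612438e+01,  3.84585607e+01,  1.31649463e-02,
        1.54153458e-04,  3.10493886e-05]), 'ee_pos': array([0.13679274, 0.50658543, 0.23882216]), 'tool_rot': array([ 0.70086177,  0.09265097,  0.70106281, -0.09337833]), 'ft_force': array([0.2458217 , 0.16057125, 0.18848389]), 'moment': array([-0.0304042 ,  0.01912704, -0.05434626]), 'grip_width': 1.0021227325524014}
{'fx': 428.1451263660482, 'fy': 428.1451263660482, 'cx': 258.7798610785092, 'cy': 189.83908882402108, 'R': array([[ 0.07849008,  0.9967579 ,  0.01769155],
       [ 0.79463779, -0.05183822, -0.60486658],
       [-0.60198845,  0.0615344 , -0.79613028]]), 't': array([-0.04989326, -0.36614853,  1.47147425])}
{'fx': 412.7454717176609, 'fy': 412.7454717176609, 'cx': 260.1909074331103, 'cy': 197.18271348804424, 'R': array([[-0.01027863, -0.99989523,  0.01019173],
       [-0.9932478 ,  0.0090314 , -0.11566007],
       [ 0.11555591, -0.01131174, -0.99323657]]), 't': array([0.00653953, 0.52835016, 1.21372676])}
```

View pics/scene0.png

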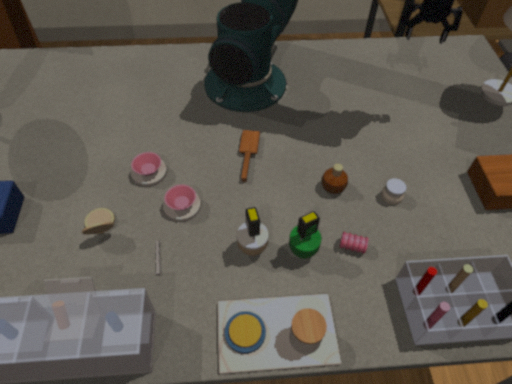

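View pics/top0.png

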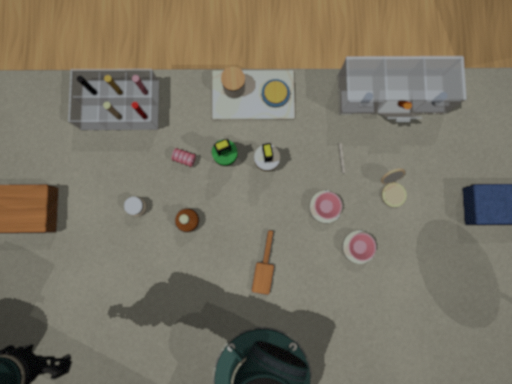

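```bash
cat > h.py <<'E'
import numpy as np,cv2
def load(n):
    z=np.load(n); return {k:z[k] for k in z.files}
def cloud(c):
    d=c['d'];v,u=np.mgrid[:d.shape[0],:d.shape[1]]
    P=np.stack([(u-c['cx'])/c['fx']*d,(v-c['cy'])/c['fy']*d,d],-1)
    return (P-c['t'])@c['R']
def crop(c,u,v,w,h,k,fn):
    cv2.imwrite(fn,cv2.resize(cv2.cvtColor(c['p'][v:v+h,u:u+w],cv2.COLOR_RGB2BGR),None,fx=k,fy=k,interpolation=cv2.INTER_CUBIC))
E
python3 - <<'E'
from h import *
s=load("scene0.npz");t=load("top0.npz")
crop(s,120,140,220,130,3.5,"pics/s0c.png"); crop(t,190,120,220,150,3.5,"pics/t0c.png")
for n,c in(("s",s),("t",t)):
    P=cloud(c);p=c['p'].astype(int);print(n)
    hsv=cv2.cvtColor(c['p'],cv2.COLOR_RGB2HSV).astype(int)
    pts={'s':[(252,212),(254,228),(252,236),(181,198),(147,162),(308,218),(335,180),(100,219)],'t':[(267,151),(269,156),(267,166),(326,207),(360,247),(223,145),(186,220),(394,195)]}[n]
    for u,v in pts: print((u,v),P[v,u].round(3),p[v,u])
    yel=(hsv[...,0]>22)&(hsv[...,0]<34)&(hsv[...,1]>180)&(hsv[...,2]>120)&(P[...,2]>.12)&(P[...,2]<.19)
    k,l,st,ce=cv2.connectedComponentsWithStats(yel.astype(np.uint8))
    for i in range(1,k):
        if st[i,4]>5:
            Q=P[l==i];print('yellow',ce[i],st[i,4],np.median(Q,0).round(4)); 
            a,b=np.linalg.eigh(np.cov(Q[:,:2].T));print(' long axis',b[:,1],np.sqrt(a))
E
```

```text
s
(252, 212) [ 0.64  -0.018  0.155] [150 141   0]
(254, 228) [ 0.667 -0.016  0.129] [21 22 14]
(252, 236) [ 0.657 -0.019  0.08 ] [53 51 45]
(181, 198) [ 0.488 -0.199  0.016] [149 104 115]
(147, 162) [ 0.357 -0.298  0.021] [141  78  91]
(308, 218) [0.666 0.104 0.158] [147 141   0]
(335, 180) [0.483 0.217 0.054] [100  56  29]
(100, 219) [ 0.537 -0.407  0.01 ] [145 130 105]
yellow [252.43939394 213.84848485] 66 [ 0.6459 -0.018   0.1566]
 long axis [-0.99021793 -0.1395294 ] [0.0040772  0.00812834]
yellow [309.1641791  216.95522388] 67 [0.6633 0.1077 0.1569]
 long axis [-0.47619784  0.87933817] [0.00420681 0.00814015]
t
(267, 151) [ 0.641 -0.017  0.157] [162 164  59]
(269, 156) [ 0.627 -0.023  0.155] [84 84 35]
(267, 166) [ 0.616 -0.019  0.072] [161 166 169]
(326, 207) [ 0.498 -0.198  0.023] [160 129 139]
(360, 247) [ 0.376 -0.296  0.023] [159 129 138]
(223, 145) [0.658 0.103 0.159] [159 162  58]
(186, 220) [0.458 0.214 0.09 ] [156 160 137]
(394, 195) [ 0.534 -0.41   0.012] [160 154 131]
```

View pics/s0c.png

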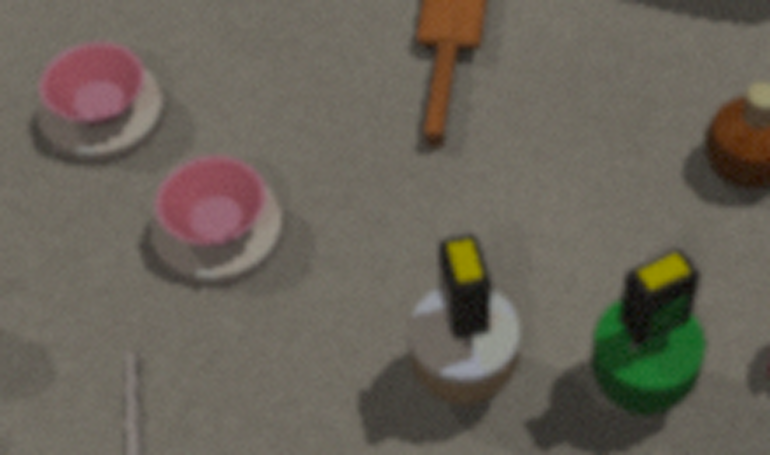

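View pics/t0c.png

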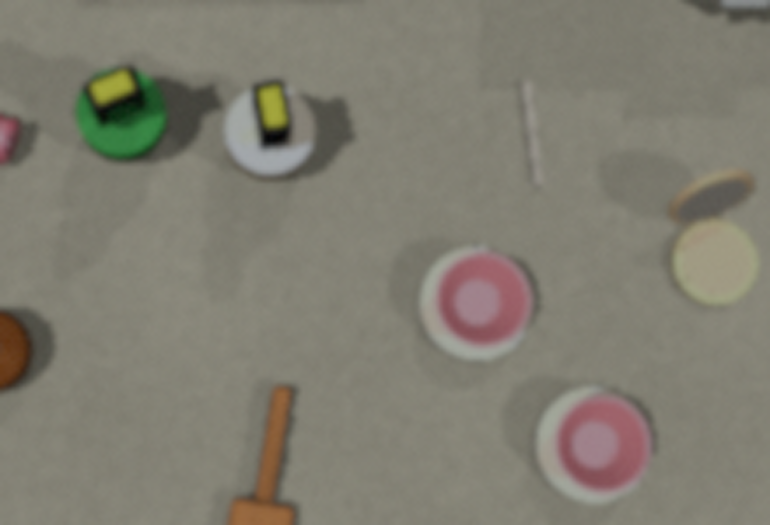

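```bash
cat >> h.py <<'E'
from scipy.optimize import least_squares
def circ(Q,r0=None):
    m=Q.mean(0)
    f=(lambda x:np.hypot(Q[:,0]-x[0],Q[:,1]-x[1])-(x[2] if r0 is None else r0))
    return least_squares(f,[m[0],m[1],.04],loss='soft_l1',f_scale=.002).x
def proj(c,u,v,z):
    # pixel rays to plane z
    r=np.stack([(u-c['cx'])/c['fx'],(v-c['cy'])/c['fy'],np.ones_like(u)],-1)@c['R']
    o=-c['R'].T@c['t']; s=(z-o[2])/r[...,2]; return o+r*s[...,None]
E
python3 - <<'E'
from h import *
for n in "scene","top":
    c=load(n+"0.npz");P=cloud(c);hsv=cv2.cvtColor(c['p'],cv2.COLOR_RGB2HSV).astype(int)
    print(n)
    near=lambda x,y,r:np.hypot(P[...,0]-x,P[...,1]-y)<r
    yel=(hsv[...,0]>22)&(hsv[...,0]<36)&(hsv[...,1]>110)&(hsv[...,2]>100)&near(.645,-.018,.05)&(P[...,2]>.12)
    v,u=np.nonzero(yel); Q=proj(c,u.astype(float),v.astype(float),.155)
    (cx,cy),(w,h),a=cv2.minAreaRect((Q[:,:2]*1000).astype(np.float32)); print('yel depth med',np.median(P[yel],0).round(4),'proj.155',Q.mean(0).round(4),'rect',cx,cy,w,h,a)
    e,b=np.linalg.eigh(np.cov(Q[:,:2].T)); print(np.degrees(np.arctan2(b[1,1],b[0,1])))
    # pink blob (rim outline): convex hull projected at rim height
    pink=((hsv[...,0]>160)|(hsv[...,0]<6))&(hsv[...,1]>30)&near(.49,-.2,.07)
    k,l,st,ce=cv2.connectedComponentsWithStats(pink.astype(np.uint8));i=1+st[1:,4].argmax()
    cs,_=cv2.findContours((l==i).astype(np.uint8),0,1); H=cv2.convexHull(cs[0])[:,0].astype(float)
    print('rim',circ(proj(c,H[:,0],H[:,1],.045)),st[i])
    fl=(l==i)&(P[...,2]<.026); 
    rim=near(.49,-.2,.06)&(P[...,2]>.04); print('rimpts',rim.sum(),circ(P[rim]),P[rim][:,2].max())
    lid=near(.645,-.018,.05)&(P[...,2]>.06)&(P[...,2]<.08)&(hsv[...,1]<60)
    cs,_=cv2.findContours(lid.astype(np.uint8),0,1);H=cv2.convexHull(np.vstack(cs))[:,0].astype(float)
    print('lid',circ(proj(c,H[:,0],H[:,1],.073)),np.median(P[lid],0))
    print('table z',np.median(P[near(.58,-.12,.03)][:,2]))
    # marble: bright unsaturated
E
```

```text
scene
yel depth med [ 0.6457 -0.018   0.1565] proj.155 [ 0.6454 -0.0178  0.155 ] rect 645.124267578125 -17.700489044189453 30.414928436279297 16.455810546875 8.029627799987793
-166.50295870242655
rim [ 0.5048862  -0.19790796  0.04323123] [164 184  33  28 698]
rimpts 203 [ 0.50369524 -0.19803377  0.03809016] 0.04910936026601813
lid [ 0.6495645  -0.01881049  0.03892591] [ 0.6581368  -0.02235845  0.07237807]
table z -0.0004414699075628895
top
yel depth med [ 0.6441 -0.0197  0.157 ] proj.155 [ 0.6445 -0.0186  0.155 ] rect 644.7020263671875 -18.49920082092285 31.255508422851562 18.714155197143555 13.026229858398438
-169.07966999292273
rim [ 0.50173064 -0.19957441  0.04068262] [314 192  28  27 596]
rimpts 188 [ 0.49989472 -0.1988126   0.03757226] 0.05009402322750356
lid [ 0.64170954 -0.01904923  0.03813083] [ 0.6331128  -0.01589233  0.07287792]
table z -1.1177290207912236e-05
```

```bash
cat >> h.py <<'E'
from scipy.spatial.transform import Rotation as Ro
def rel(obs,target,yaw=None):
    w,x,y,z=obs['tool_rot'];R=Ro.from_quat([x,y,z,w]).as_matrix()
    d=np.array(target)-obs['ee_pos']
    print('clock',obs['clock'],'pos',obs['ee_pos'].round(4),'f',obs['ft_force'].round(2),'g',obs['grip_width']);print('R',R.round(4).tolist());print('shift tool (units .1m)',(R.T@d*10).round(4))
    ya=np.degrees(np.arctan2(R[1,1],R[0,1]));print('tool y yaw',ya)
    if yaw is not None:
        e=(yaw-ya+90)%180-90;print('need world yaw',e,'tool x turn units',-e/60)
E
python3 - <<'E'
from h import *
from bench import readout
rel(readout.get_obs(),[.645,-.0185,.239],101)
E
```

```text
clock 0.1 pos [0.1368 0.5066 0.2389] f [ 0.35 -0.24  0.4 ] g 0.9975687147102416
R [[-0.0004, 0.2608, 0.9654], [-0.0009, 0.9654, -0.2608], [-1.0, -0.0009, -0.0001]]
shift tool (units .1m) [ 1.5000e-03 -3.7442e+00  6.2756e+00]
tool y yaw 74.88338373504526
need world yaw 26.116616264954743 tool x turn units -0.4352769377492457
```

>>> {"fn": "send_rows", "kwargs": {
  "series": [
    [0.8, 0, -0.09, 0.15, 0],
    [0.8, 0, -0.18, 0.3, 0],
    [0.8, 0, -0.2, 0.335, 0],
    [0.8, 0, -0.2, 0.335, 0],
    [0.8, 0, -0.2, 0.335, 0],
    [0.8, 0, -0.2, 0.335, 0],
    [0.8, 0, -0.2, 0.335, 0],
    [0.8, 0, -0.2, 0.335, 0],
    [0.8, 0, -0.2, 0.335, 0],
    [0.8, 0, -0.2, 0.335, 0],
    [0.8, 0, -0.2, 0.335, 0],
    [0.8, 0, -0.2, 0.335, 0],
    [0.8, 0, -0.2, 0.335, 0],
    [0.8, 0, -0.2, 0.335, 0],
    [0.8, 0, -0.2, 0.335, 0],
    [0.8, 0, -0.2, 0.335, 0],
    [0.8, 0, -0.2, 0.335, 0],
    [0.8, 0, -0.2, 0.335, 0],
    [0.8, 0, -0.18, 0.3, 0],
    [0.8, 0, -0.09, 0.15, 0]
  ]
}}

```text
clock: 1.77
ee_pos: [0.6457, -0.0206, 0.2381]
tool_rot: [0.701, 0.094, 0.701, -0.094]
ft_force: [1.4, 0.3, -0.8]
grip_width: 0.798
```

>>> {"fn": "send_rows", "kwargs": {
  "series": [
    [0.8, 0, 0, 0, -0.09],
    [0.8, 0, 0, 0, -0.09],
    [0.8, 0, 0, 0, -0.09],
    [0.8, 0, 0, 0, -0.09],
    [0.8, 0, 0, 0, -0.075],
    [0.8, 0, 0, 0, 0]
  ]
}}

```text
clock: 2.27
ee_pos: [0.6436, -0.0175, 0.2389]
tool_rot: [0.704, -0.069, 0.704, 0.069]
ft_force: [0.5, -0.3, 1.1]
grip_width: 0.801
```

Run:
```python
from h import *
from bench import readout
rel(readout.get_obs(),[.645,-.0185,.114],101)
```

```text
clock 2.2667 pos [ 0.6436 -0.0175  0.2389] f [ 0.49 -0.25  1.14] g 0.8006687737431742
R [[-0.0007, -0.1941, 0.981], [0.0001, 0.981, 0.1941], [-1.0, 0.0002, -0.0006]]
shift tool (units .1m) [ 1.249  -0.0131  0.0122]
tool y yaw 101.19324470718557
need world yaw -0.19324470718557052 tool x turn units 0.003220745119759509
```

>>> {"fn": "send_rows", "kwargs": {
  "series": [
    [0.8, 0.15, -0.013, 0.012, 0],
    [0.8, 0.25, 0, 0, 0],
    [0.8, 0.25, 0, 0, 0],
    [0.8, 0.25, 0, 0, 0],
    [0.8, 0.2, 0, 0, 0],
    [0.8, 0.1, 0, 0, 0],
    [0.8, 0.049, 0, 0, 0],
    [0.8, 0, 0, 0, 0]
  ]
}}

```text
clock: 2.93
ee_pos: [0.645, -0.0185, 0.1139]
tool_rot: [0.704, -0.067, 0.704, 0.067]
ft_force: [0.5, -0.3, 0.4]
grip_width: 0.797
```

Run:
```python
from h import *
from bench import readout,cams
rel(readout.get_obs(),[.645,-.0185,.114],101)
for n in("scene","top"):
    p,d=cams.camera(n); np.savez(f"{n}1.npz",p=p,d=d,**cams.get_calibration(n))
crop(load("scene1.npz"),190,140,150,130,4.5,"pics/s1.png");crop(load("top1.npz"),210,100,130,110,4.5,"pics/t1.png")
```

```text
clock 2.9333 pos [ 0.645  -0.0185  0.1139] f [ 0.48 -0.35  0.42] g 0.7972377807114879
R [[-0.001, -0.1894, 0.9819], [0.0001, 0.9819, 0.1894], [-1.0, 0.0003, -0.0009]]
shift tool (units .1m) [-0.0006 -0.0003  0.0004]
tool y yaw 100.91623304546083
need world yaw 0.08376695453917193 tool x turn units -0.0013961159089861989
```

View pics/s1.png

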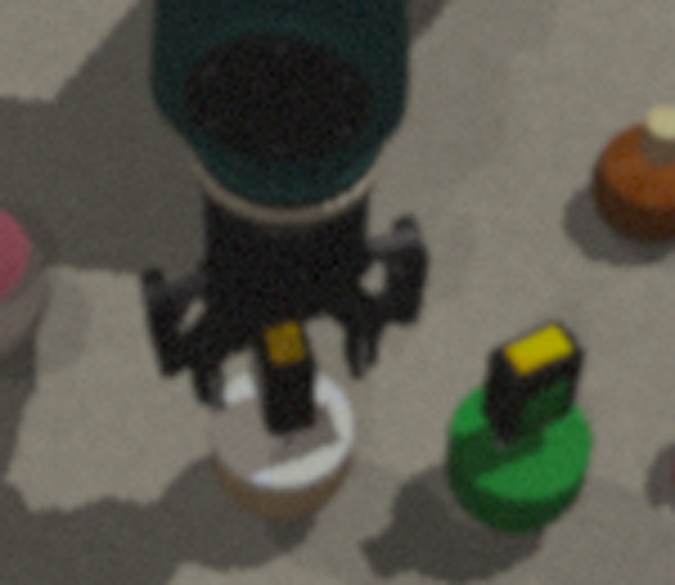

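View pics/t1.png

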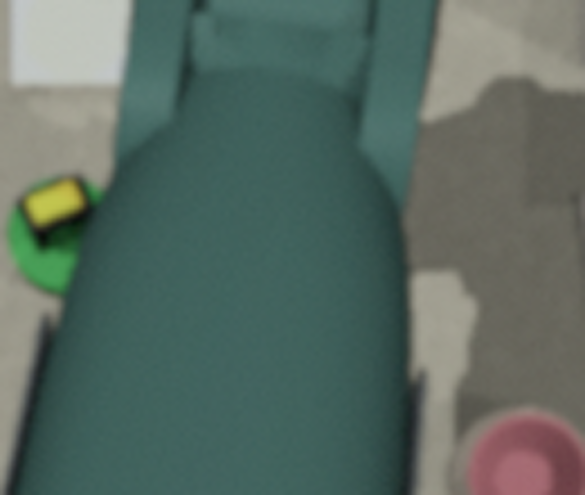

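The scale (crop 285,370) stands centred between the fingers (205 and 360). I'll close.

>>> {"fn": "send_rows", "kwargs": {
  "series": [
    [0.5, 0, 0, 0, 0],
    [0.35, 0, 0, 0, 0],
    [0.2, 0, 0, 0, 0],
    [0.2, 0, 0, 0, 0],
    [0.1, 0, 0, 0, 0],
    [0.1, 0, 0, 0, 0],
    [0, 0, 0, 0, 0],
    [0, 0, 0, 0, 0],
    [0, 0, 0, 0, 0],
    [0, 0, 0, 0, 0]
  ],
  "newtons": 50
}}

```text
clock: 3.87
ee_pos: [0.6455, -0.0187, 0.115]
tool_rot: [0.704, -0.068, 0.703, 0.067]
ft_force: [-0.6, -0.8, 6.0]
grip_width: 0.299
```

>>> {"fn": "send_rows", "kwargs": {
  "series": [
    [0, -0.02, 0, 0, 0],
    [0, -0.03, 0, 0, 0],
    [0, -0.03, 0, 0, 0],
    [0, -0.03, 0, 0, 0],
    [0, -0.03, 0, 0, 0],
    [0, -0.03, 0, 0, 0],
    [0, -0.02, 0, 0, 0],
    [0, 0, 0, 0, 0],
    [0, 0, 0, 0, 0],
    [0, 0, 0, 0, 0],
    [0, 0, 0, 0, 0],
    [0, 0, 0, 0, 0]
  ]
}}

```text
clock: 4.87
ee_pos: [0.6451, -0.0185, 0.1333]
tool_rot: [0.704, -0.068, 0.704, 0.068]
ft_force: [2.1, -0.5, -4.2]
grip_width: 0.298
```

Run:
```python
from h import *
from bench import readout,cams
rel(readout.get_obs(),[.645,-.0185,.114],101)
```

```text
clock 4.8667 pos [ 0.6451 -0.0185  0.1333] f [ 2.09 -0.55 -4.17] g 0.298265430656631
R [[-0.0002, -0.1906, 0.9817], [0.0001, 0.9817, 0.1906], [-1.0, 0.0001, -0.0002]]
shift tool (units .1m) [ 1.926e-01 -1.000e-04 -1.000e-03]
tool y yaw 100.98682592352999
need world yaw 0.013174076470008345 tool x turn units -0.00021956794116680575
```

>>> {"fn": "send_rows", "kwargs": {
  "series": [
    [0, -0.02, 0, 0, 0],
    [0, -0.03, 0, 0, 0],
    [0, -0.03, 0, 0, 0],
    [0, -0.03, 0, 0, 0],
    [0, -0.03, 0, 0, 0],
    [0, -0.03, 0, 0, 0],
    [0, -0.03, 0, 0, 0],
    [0, -0.03, 0, 0, 0],
    [0, -0.03, 0, 0, 0],
    [0, -0.03, 0, 0, 0],
    [0, -0.03, 0, 0, 0],
    [0, -0.02, 0, 0, 0],
    [0, -0.01, 0, 0, 0],
    [0, 0, 0, 0, 0],
    [0, 0, 0, 0, 0],
    [0, 0, 0, 0, 0],
    [0, 0, 0, 0, 0],
    [0, 0, 0, 0, 0],
    [0, 0, 0, 0, 0]
  ]
}}

```text
clock: 6.45
ee_pos: [0.6451, -0.0185, 0.1683]
tool_rot: [0.704, -0.068, 0.704, 0.068]
ft_force: [-0.2, -0.4, -5.8]
grip_width: 0.298
```

Run:
```python
from h import *
from bench import readout,cams
rel(readout.get_obs(),[.645,-.0185,.114],101)
p,d=cams.camera("scene"); np.savez("scene2.npz",p=p,d=d,**cams.get_calibration("scene"))
c=load("scene2.npz");crop(c,190,140,150,130,4.5,"pics/s2.png")
P=cloud(c);hsv=cv2.cvtColor(c['p'],cv2.COLOR_RGB2HSV).astype(int)
m=(np.hypot(P[...,0]-.645,P[...,1]+.018)<.045)&(P[...,2]>.03)&(P[...,2]<.14)
h,e=np.histogram(P[m][:,2],bins=np.arange(.03,.14,.004));print(list(zip(e.round(3),h)))
```

```text
clock 6.45 pos [ 0.6451 -0.0185  0.1683] f [-0.18 -0.37 -5.8 ] g 0.2984153847983101
R [[-0.0001, -0.1905, 0.9817], [0.0, 0.9817, 0.1905], [-1.0, 0.0001, -0.0001]]
shift tool (units .1m) [ 5.43e-01  2.00e-04 -1.10e-03]
tool y yaw 100.98421548981256
need world yaw 0.01578451018744431 tool x turn units -0.00026307516979073853
[(np.float64(0.03), np.int64(0)), (np.float64(0.034), np.int64(0)), (np.float64(0.038), np.int64(0)), (np.float64(0.042), np.int64(3)), (np.float64(0.046), np.int64(8)), (np.float64(0.05), np.int64(3)), (np.float64(0.054), np.int64(19)), (np.float64(0.058), np.int64(22)), (np.float64(0.062), np.int64(27)), (np.float64(0.066), np.int64(25)), (np.float64(0.07), np.int64(28)), (np.float64(0.074), np.int64(28)), (np.float64(0.078), np.int64(16)), (np.float64(0.082), np.int64(67)), (np.float64(0.086), np.int64(463)), (np.float64(0.09), np.int64(94)), (np.float64(0.094), np.int64(3)), (np.float64(0.098), np.int64(10)), (np.float64(0.102), np.int64(5)), (np.float64(0.106), np.int64(2)), (np.float64(0.11), np.int64(4)), (np.float64(0.114), np.int64(6)), (np.float64(0.118), np.int64(2)), (np.float64(0.122), np.int64(0)), (np.float64(0.126), np.int64(0)), (np.float64(0.13), np.int64(0)), (np.float64(0.134), np.int64(0))]
```

View pics/s2.png

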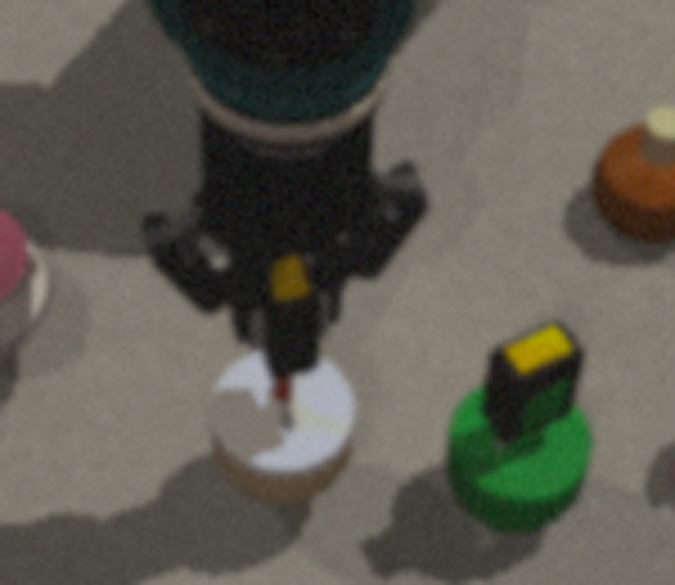

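Red rod shows (crop 283,390); the lid is at about 0.0885, so clearance is about 15 mm. I'll go 10 mm higher and hold.

>>> {"fn": "send_rows", "kwargs": {
  "series": [
    [0, -0.02, 0, 0, 0],
    [0, -0.03, 0, 0, 0],
    [0, -0.03, 0, 0, 0],
    [0, -0.02, 0, 0, 0],
    [0, -0.005, 0, 0, 0],
    [0, 0, 0, 0, 0],
    [0, 0, 0, 0, 0],
    [0, 0, 0, 0, 0],
    [0, 0, 0, 0, 0],
    [0, 0, 0, 0, 0],
    [0, 0, 0, 0, 0],
    [0, 0, 0, 0, 0],
    [0, 0, 0, 0, 0],
    [0, 0, 0, 0, 0],
    [0, 0, 0, 0, 0],
    [0, 0, 0, 0, 0],
    [0, 0, 0, 0, 0],
    [0, 0, 0, 0, 0]
  ]
}}

```text
clock: 8.0
ee_pos: [0.6451, -0.0185, 0.1789]
tool_rot: [0.704, -0.068, 0.704, 0.068]
ft_force: [0.4, -0.3, -6.8]
grip_width: 0.298
```

```bash
cat > m.py <<'E'
from h import *
from bench import readout,cams
import sys
k,x,y=sys.argv[1],float(sys.argv[2]),float(sys.argv[3])
rel(readout.get_obs(),[.502,-.1985,.2],101)
p,d=cams.camera("scene"); np.savez(f"scene{k}.npz",p=p,d=d,**cams.get_calibration("scene"))
c=load(f"scene{k}.npz");P=cloud(c);hsv=cv2.cvtColor(c['p'],cv2.COLOR_RGB2HSV).astype(int)
z0=float(sys.argv[4]) if len(sys.argv)>4 else .06
near=np.hypot(P[...,0]-x,P[...,1]-y)<.055
lid=near&(P[...,2]>z0)&(P[...,2]<z0+.07)&(hsv[...,1]<50)&(hsv[...,2]>100)
h,e=np.histogram(P[lid][:,2],bins=np.arange(0,.3,.004));zl=e[h.argmax()]+.002
l2=lid&(abs(P[...,2]-zl)<.006);print('lid z',np.median(P[l2][:,2]),l2.sum())
A=np.c_[P[l2][:,:2]-P[l2][:,:2].mean(0),np.ones(l2.sum())];print('tilt',np.linalg.lstsq(A,P[l2][:,2],rcond=None)[0])
cs,_=cv2.findContours(l2.astype(np.uint8),0,1);H=cv2.convexHull(np.vstack(cs))[:,0].astype(float);print('lid c',circ(proj(c,H[:,0],H[:,1],zl)))
y=near&(hsv[...,0]>15)&(hsv[...,0]<36)&(hsv[...,1]>140)&(P[...,2]>z0+.05);print('yellow',y.sum(),np.median(P[y],0) if y.any() else '')
u,v=[int(a) for a in H.mean(0)];u0=max(0,u-75);v0=max(0,v-75);crop(c,u0,v0,150,130,4.5,f"pics/s{k}.png")
E
python3 m.py 3 .645 -.0185
```

```text
clock 8.0 pos [ 0.6451 -0.0185  0.1789] f [ 0.38 -0.26 -6.83] g 0.2977443553607717
R [[-0.0, -0.1905, 0.9817], [0.0, 0.9817, 0.1905], [-1.0, 0.0, -0.0]]
shift tool (units .1m) [-0.2113 -1.4941 -1.7481]
tool y yaw 100.98396017092826
need world yaw 0.01603982907174384 tool x turn units -0.000267330484529064
lid z 0.0983324907537032 632
tilt [-0.01431668 -0.00020355  0.0983241 ]
lid c [ 0.64740432 -0.01829973  0.03863577]
yellow 77 [ 0.65207535 -0.01533045  0.21972981]
```

>>> {"fn": "send_rows", "kwargs": {
  "series": [
    [0, 0, 0, 0, 0],
    [0, 0, 0, 0, 0],
    [0, 0, 0, 0, 0],
    [0, 0, 0, 0, 0],
    [0, 0, 0, 0, 0],
    [0, 0, 0, 0, 0],
    [0, 0, 0, 0, 0],
    [0, 0, 0, 0, 0],
    [0, 0, 0, 0, 0],
    [0, 0, 0, 0, 0],
    [0, 0, 0, 0, 0],
    [0, 0, 0, 0, 0],
    [0, 0, 0, 0, 0],
    [0, 0, 0, 0, 0],
    [0, 0, 0, 0, 0],
    [0, 0, 0, 0, 0],
    [0, 0, 0, 0, 0],
    [0, 0, 0, 0, 0],
    [0, 0, 0, 0, 0],
    [0, 0, 0, 0, 0]
  ]
}}

```text
clock: 9.72
ee_pos: [0.6452, -0.0185, 0.1789]
tool_rot: [0.704, -0.068, 0.704, 0.068]
ft_force: [-0.5, 1.3, -6.7]
grip_width: 0.301
```

```bash
python3 m.py 4 .645 -.0185
```

```text
clock 9.7167 pos [ 0.6452 -0.0185  0.1789] f [-0.49  1.26 -6.68] g 0.3008485511074842
R [[-0.0, -0.1905, 0.9817], [0.0, 0.9817, 0.1905], [-1.0, 0.0, -0.0]]
shift tool (units .1m) [-0.2114 -1.4941 -1.7482]
tool y yaw 100.98292605519546
need world yaw 0.017073944804536723 tool x turn units -0.0002845657467422787
lid z 0.09872368208770603 635
tilt [-0.01411264  0.00086307  0.09852233]
lid c [ 0.6472579  -0.01828463  0.03858225]
yellow 84 [ 0.65324606 -0.01580075  0.22031118]
```

>>> {"fn": "send_rows", "kwargs": {
  "series": [
    [0, 0, 0, 0, 0],
    [0, 0, 0, 0, 0],
    [0, 0, 0, 0, 0],
    [0, 0, 0, 0, 0],
    [0, 0, 0, 0, 0],
    [0, 0, 0, 0, 0],
    [0, 0, 0, 0, 0],
    [0, 0, 0, 0, 0],
    [0, 0, 0, 0, 0],
    [0, 0, 0, 0, 0],
    [0, 0, 0, 0, 0],
    [0, 0, 0, 0, 0]
  ]
}}

```text
clock: 10.77
ee_pos: [0.6451, -0.0185, 0.1789]
tool_rot: [0.704, -0.068, 0.704, 0.068]
ft_force: [0.6, 0.2, -6.7]
grip_width: 0.298
```

>>> {"fn": "send_rows", "kwargs": {
  "series": [
    [0, -0.02, 0, 0, 0],
    [0, -0.04, 0, 0, 0],
    [0, -0.05, 0, 0, 0],
    [0, -0.05, 0, 0, 0],
    [0, -0.05, 0, 0, 0],
    [0, -0.05, 0, 0, 0],
    [0, -0.05, 0, 0, 0],
    [0, -0.05, 0, 0, 0],
    [0, -0.03, 0, 0, 0],
    [0, -0.01, 0, 0, 0],
    [0, 0, 0, 0, 0],
    [0, 0, 0, 0, 0]
  ]
}}

```text
clock: 11.77
ee_pos: [0.6451, -0.0185, 0.2187]
tool_rot: [0.704, -0.068, 0.704, 0.068]
ft_force: [-0.4, 0.2, -7.6]
grip_width: 0.3
```

>>> {"fn": "send_rows", "kwargs": {
  "series": [
    [0, 0, -0.02, -0.023, 0],
    [0, 0, -0.05, -0.058, 0],
    [0, 0, -0.08, -0.094, 0],
    [0, 0, -0.09, -0.105, 0],
    [0, 0, -0.09, -0.105, 0],
    [0, 0, -0.09, -0.105, 0],
    [0, 0, -0.09, -0.105, 0],
    [0, 0, -0.09, -0.105, 0],
    [0, 0, -0.09, -0.105, 0],
    [0, 0, -0.09, -0.105, 0],
    [0, 0, -0.09, -0.105, 0],
    [0, 0, -0.09, -0.105, 0],
    [0, 0, -0.09, -0.105, 0],
    [0, 0, -0.09, -0.105, 0],
    [0, 0, -0.09, -0.105, 0],
    [0, 0, -0.09, -0.105, 0],
    [0, 0, -0.09, -0.105, 0],
    [0, 0, -0.05, -0.06, 0],
    [0, 0, -0.02, -0.03, 0],
    [0, 0, 0, 0, 0]
  ]
}}

```text
clock: 13.43
ee_pos: [0.5026, -0.1974, 0.2189]
tool_rot: [0.704, -0.067, 0.704, 0.067]
ft_force: [0.9, 1.5, -7.1]
grip_width: 0.3
```

>>> {"fn": "send_rows", "kwargs": {
  "series": [
    [0, 0, 0, 0, 0],
    [0, 0, 0, 0, 0],
    [0, 0, 0, 0, 0],
    [0, 0, 0, 0, 0],
    [0, 0, 0, 0, 0],
    [0, 0, 0, 0, 0]
  ]
}}

```text
clock: 13.93
ee_pos: [0.5032, -0.1966, 0.2189]
tool_rot: [0.704, -0.068, 0.704, 0.068]
ft_force: [0.5, 0.7, -6.9]
grip_width: 0.298
```

```bash
python3 m.py 5 .505 -.1985 .1
```

```text
clock 13.9333 pos [ 0.5032 -0.1966  0.2189] f [ 0.49  0.73 -6.9 ] g 0.2982115902634916
R [[-0.0, -0.191, 0.9816], [0.0, 0.9816, 0.191], [-1.0, 0.0, -0.0]]
shift tool (units .1m) [ 0.1885 -0.016  -0.015 ]
tool y yaw 101.00920459638726
need world yaw -0.009204596387263564 tool x turn units 0.00015340993978772607
lid z 0.13824145880826308 574
tilt [-0.00454102 -0.00715567  0.13826342]
lid c [ 0.50581997 -0.19528603  0.03864794]
yellow 109 [ 0.50753447 -0.19451051  0.2599679 ]
```

View pics/s5.png

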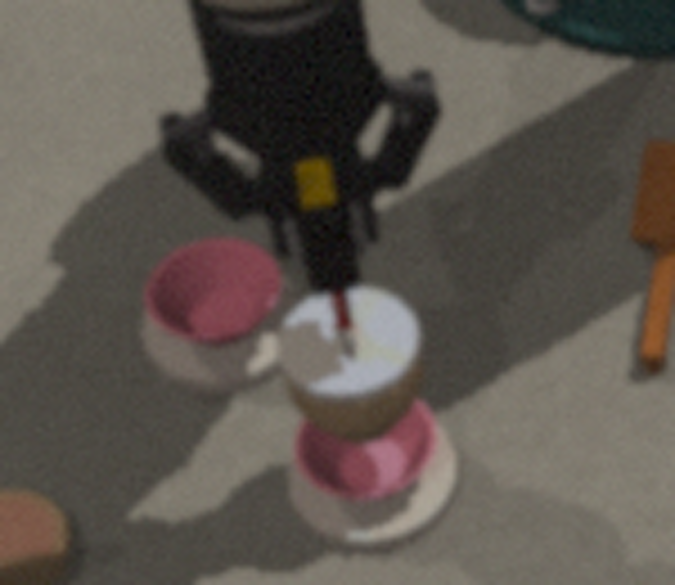

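>>> {"fn": "send_rows", "kwargs": {
  "series": [
    [0, 0.01, -0.019, -0.016, 0],
    [0, 0.03, 0, 0, 0],
    [0, 0.04, 0, 0, 0],
    [0, 0.04, 0, 0, 0],
    [0, 0.04, 0, 0, 0],
    [0, 0.03, 0, 0, 0],
    [0, 0.02, 0, 0, 0],
    [0, 0.01, 0, 0, 0],
    [0, 0, 0, 0, 0],
    [0, 0, 0, 0, 0],
    [0, 0, 0, 0, 0]
  ]
}}

```text
clock: 14.9
ee_pos: [0.5019, -0.199, 0.1971]
tool_rot: [0.704, -0.068, 0.704, 0.068]
ft_force: [0.2, -0.2, -6.5]
grip_width: 0.299
```

```bash
python3 m.py 6 .505 -.1985 .08
```

```text
clock 14.9 pos [ 0.5019 -0.199   0.1971] f [ 0.24 -0.19 -6.5 ] g 0.2987235799617193
R [[0.0003, -0.1906, 0.9817], [-0.0002, 0.9817, 0.1906], [-1.0, -0.0002, 0.0003]]
shift tool (units .1m) [-0.0293  0.0052  0.0018]
tool y yaw 100.98835659346477
need world yaw 0.011643406535227996 tool x turn units -0.00019405677558713327
lid z 0.11706535902590964 549
tilt [-0.00982633  0.00247666  0.11704225]
lid c [ 0.50547803 -0.19776975  0.0383169 ]
yellow 101 [ 0.50602472 -0.19702309  0.23786639]
```

View pics/s6.png

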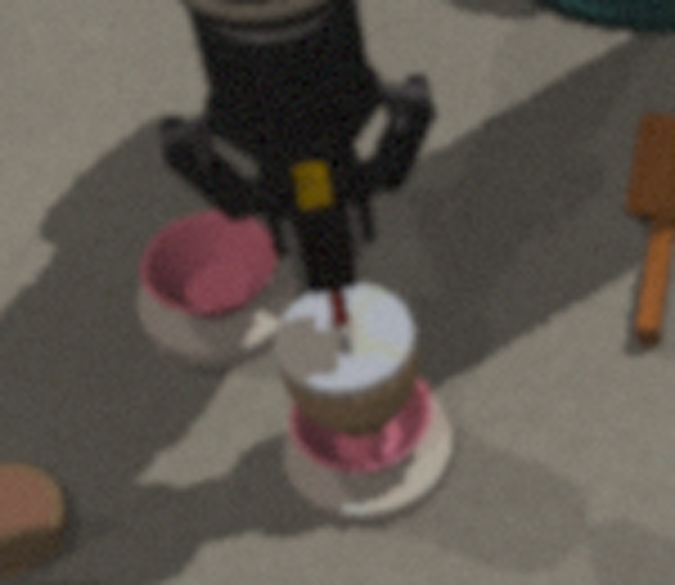

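>>> {"fn": "send_rows", "kwargs": {
  "series": [
    [0, 0.02, 0, 0, 0],
    [0, 0.03, 0, 0, 0],
    [0, 0.03, 0, 0, 0],
    [0, 0.03, 0, 0, 0],
    [0, 0.03, 0, 0, 0],
    [0, 0.02, 0, 0, 0],
    [0, 0.02, 0, 0, 0],
    [0, 0.02, 0, 0, 0],
    [0, 0.02, 0, 0, 0],
    [0, 0.02, 0, 0, 0],
    [0, 0.02, 0, 0, 0],
    [0, 0.02, 0, 0, 0],
    [0, 0.02, 0, 0, 0],
    [0, 0.02, 0, 0, 0],
    [0, 0.01, 0, 0, 0],
    [0, 0, 0, 0, 0],
    [0, 0, 0, 0, 0],
    [0, 0, 0, 0, 0]
  ]
}}

```text
clock: 16.45
ee_pos: [0.5019, -0.1991, 0.164]
tool_rot: [0.704, -0.068, 0.704, 0.068]
ft_force: [0.4, 0.1, -5.4]
grip_width: 0.299
```

```bash
python3 m.py 7 .505 -.1985 .07
```

```text
clock 16.45 pos [ 0.5019 -0.1991  0.164 ] f [ 0.37  0.07 -5.38] g 0.29878369606785066
R [[0.0001, -0.1905, 0.9817], [-0.0001, 0.9817, 0.1905], [-1.0, -0.0001, 0.0001]]
shift tool (units .1m) [-0.3602  0.0053  0.0025]
tool y yaw 100.98301910258414
need world yaw 0.016980897415862728 tool x turn units -0.00028301495693104547
lid z 0.09248512274960648 503
tilt [-0.00424447 -0.00350856  0.09255585]
lid c [ 0.50549056 -0.19769653  0.03823016]
yellow 96 [ 0.50625315 -0.19725395  0.20515176]
```

>>> {"fn": "send_rows", "kwargs": {
  "series": [
    [0, 0.02, 0, 0, 0],
    [0, 0.02, 0, 0, 0],
    [0, 0.02, 0, 0, 0],
    [0, 0.02, 0, 0, 0],
    [0, 0.02, 0, 0, 0],
    [0, 0.02, 0, 0, 0],
    [0, 0.02, 0, 0, 0],
    [0, 0.02, 0, 0, 0],
    [0, 0.02, 0, 0, 0],
    [0, 0.02, 0, 0, 0],
    [0, 0.01, 0, 0, 0],
    [0, 0, 0, 0, 0],
    [0, 0, 0, 0, 0],
    [0, 0, 0, 0, 0],
    [0, 0, 0, 0, 0],
    [0, 0, 0, 0, 0]
  ]
}}

```text
clock: 17.83
ee_pos: [0.5018, -0.199, 0.143]
tool_rot: [0.704, -0.068, 0.704, 0.068]
ft_force: [0.4, -0.6, -1.9]
grip_width: 0.296
```

```bash
python3 m.py 8 .505 -.1985 .07
```

```text
clock 17.8333 pos [ 0.5018 -0.199   0.143 ] f [ 0.41 -0.6  -1.86] g 0.2955600821547811
R [[0.0001, -0.1906, 0.9817], [-0.0001, 0.9817, 0.1906], [-1.0, -0.0001, 0.0001]]
shift tool (units .1m) [-0.5705  0.005   0.0026]
tool y yaw 100.98508067963549
need world yaw 0.0149193203645126 tool x turn units -0.00024865533940854334
lid z 0.0923339738518999 443
tilt [-0.01008621 -0.00187489  0.09234672]
lid c [ 0.50624222 -0.19747665  0.03820725]
yellow 90 [ 0.50640914 -0.19687755  0.18398343]
```

View pics/s8.png

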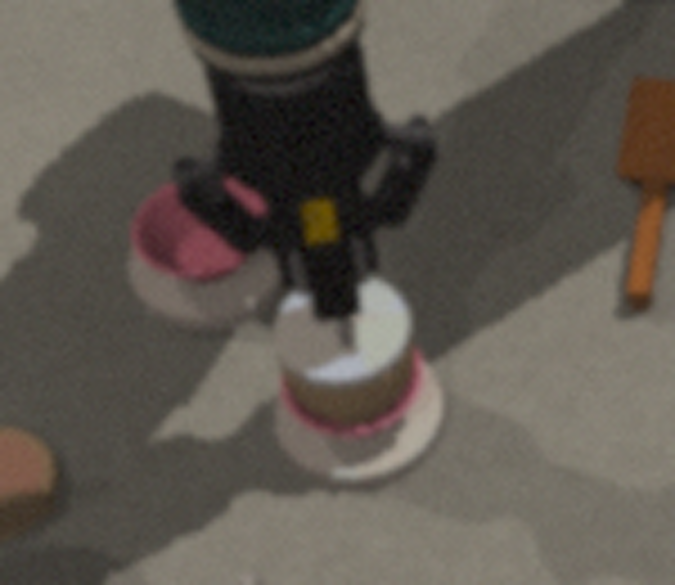

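Canister sits in the dish (crop 345,370), level, lid at 0.0925 against 0.093 expected. About 8 mm of draw remains; I'll let go, then rise.

>>> {"fn": "send_rows", "kwargs": {
  "series": [
    [0.8, 0, 0, 0, 0],
    [0.8, 0, 0, 0, 0],
    [0.8, 0, 0, 0, 0],
    [0.8, 0, 0, 0, 0],
    [0.8, 0, 0, 0, 0],
    [0.8, 0, 0, 0, 0],
    [0.8, 0, 0, 0, 0],
    [0.8, 0, 0, 0, 0]
  ]
}}

```text
clock: 18.55
ee_pos: [0.5018, -0.199, 0.1429]
tool_rot: [0.704, -0.068, 0.704, 0.068]
ft_force: [0.5, -0.7, 0.2]
grip_width: 0.804
```

>>> {"fn": "send_rows", "kwargs": {
  "series": [
    [0.8, -0.05, 0, 0, 0],
    [0.8, -0.1, 0, 0, 0],
    [0.8, -0.15, 0, 0, 0],
    [0.8, -0.2, 0, 0, 0],
    [0.8, -0.2, 0, 0, 0],
    [0.8, -0.2, 0, 0, 0],
    [0.8, -0.1, 0, 0, 0],
    [0.8, 0, 0, 0, 0]
  ]
}}

```text
clock: 19.22
ee_pos: [0.5026, -0.1994, 0.2453]
tool_rot: [0.705, -0.068, 0.703, 0.067]
ft_force: [-0.9, 0.9, -0.3]
grip_width: 0.799
```

```bash
python3 m.py 9 .505 -.1985 .07
python3 - <<'E'
from h import *
crop(load("scene9.npz"),0,80,420,300,1.9,"pics/s9w.png")
E
```

```text
clock 19.2167 pos [ 0.5026 -0.1994  0.2453] f [-0.9   0.93 -0.31] g 0.798747657579364
R [[0.0031, -0.1906, 0.9817], [-0.0018, 0.9817, 0.1906], [-1.0, -0.0023, 0.0027]]
shift tool (units .1m) [ 0.453   0.0111 -0.0052]
tool y yaw 100.98743782268399
need world yaw 0.01256217731601339 tool x turn units -0.0002093696219335565
lid z 0.09244691917980735 440
tilt [-0.00603288 -0.00459682  0.09240311]
lid c [ 0.50565438 -0.19789099  0.03808909]
yellow 100 [ 0.50466488 -0.19752245  0.17587243]
```

View pics/s9.png

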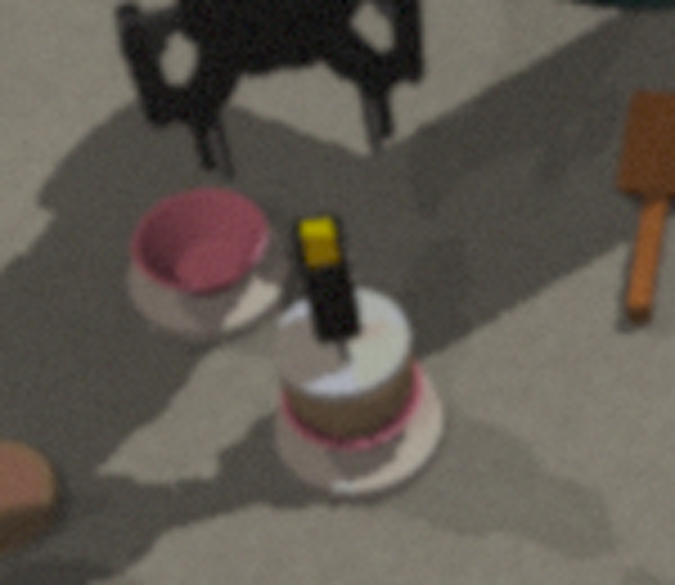

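View pics/s9w.png

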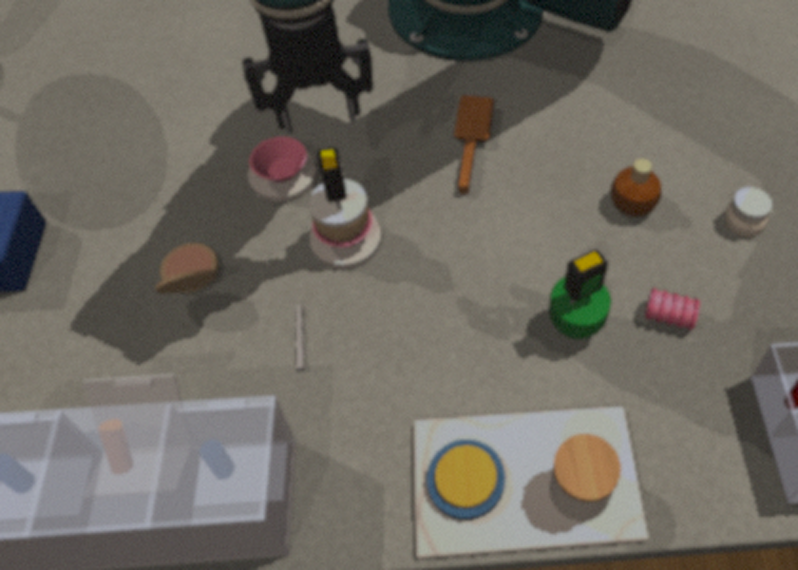

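Canister is seated and upright in the right stand (wide picture 342,215). The scale is back on its stop (top at 0.176 against 0.175 expected), the bystanders haven't moved, and the gripper is clear.

>>> {"fn": "send_rows", "kwargs": {
  "series": [
    [0.8, 0, 0, 0, 0],
    [0.8, 0, 0, 0, 0],
    [0.8, 0, 0, 0, 0],
    [0.8, 0, 0, 0, 0]
  ]
}}

```text
clock: 19.6
ee_pos: [0.5016, -0.1989, 0.2423]
tool_rot: [0.704, -0.067, 0.704, 0.068]
ft_force: [0.1, 0.1, 0.1]
grip_width: 0.799
```

```bash
python3 -c "
from bench import job;print(job.close_job())"
```

```text
the job is handed in; nothing more can be done
None
```

I weighed the canister, seated it in the pink stand farthest to the robot's left, and handed the job in at 19.6 s.

- **Weighing:** I pinched the black scale across its 26 mm. The canister then hung still for about 3.5 s with its base about 25 mm clear of the vanity. The wrist force was about 6.7 N for canister and scale together.
- **Seating:** I lowered it until the lid stood at 0.0925 m, against 0.093 m expected when seated. It stayed level and at that height as the spring unloaded. I let go with about 8 mm of draw left.
- **Last checks:** The scale is back on its stop, with its top at 0.176 m against 0.175 m expected. The canister is upright in the dish and the gripper is clear, with no contact force. In the picture, the bystanders stand where they were.
- **Disagreement:** The scene camera places things about 2 to 4 mm farther along x than the top camera and the arm, so I aligned the canister to the stand mainly within the scene view.

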